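# Index the vial carousel one station

## Robot

A 6-joint arm with a two-finger parallel gripper is mounted at the origin on a cart in front of the work surface, level with it; the furniture and walls round the work are solid. World frame = base frame: x ahead of the robot, y to its left, z up, the work surface at z = 0. Lengths are in mm, angles in rad, forces in N, time in s.
With the tool pointing down it reaches from about 350 to 775 mm from the base axis. Payload 7.3 kg.
Tool frame: the origin (TCP) lies at the very end of the fingers, on their centre line; the grasp point (between the pads) lies 19 mm behind it; z points along the fingers, y is the line along which they close (so a half turn about z gives the same grasp; the last joint's range is limited). The gripper opens to 92 mm and grips with 3 to 60 N. Pads are 19 mm wide; open, the fingers measure 130 mm over their backs; the gripper's body (75 mm by 190 mm) begins 47 mm behind the grasp point.
Start: joints at [1.068, 0.342, 1.524, -0, 1.275, -0.146], TCP at [183.357, 491.96, 226.741] pointing down, gripper open.
Joint ranges: [-2.53, 2.53], [-0.77, 2.02], [0.04, 2.7], [-1, 4.14], [0.28, 2.66], [-3.11, 3.11]. Speed limits (rad/s): [2.57, 2.57, 3.14, 3.14, 3.14, 3.14].

## Interface

Orientations are given as [roll, pitch, yaw] about the fixed x, y, z axes, in that order (R = Rz(yaw) Ry(pitch) Rx(roll)).
In Python, from plant import * gives the robot as it stands.
- The arm moves only by the tool arm_command, never from a script. Its arguments are lists of equal length, an entry for each row: "gripper": the finger opening in mm, from 0 to 91.8; "dp": the shift along the tool's x, y, z in units of 25 mm (1.0 is 25 mm), a list of three; "twist": the turn about the tool's z in units of 5 degrees (1.0 is 5 degrees). A call has exactly 5 rows; each row shifts and turns the commanded pose from where the row before left it, along the tool's axes as they then stand; what a row does not reach is not made up. A row lasts 1/8 s, in which the tool goes at most 62.5 mm and 10.7 degrees, less where a joint would pass 70% of its speed; a pose out of reach is approached as far as the arm can. A call is refused whole if a number of a shift passes 1 or a number of a turn 1, either way. A call with a gripper value outside its range is refused whole. The fingers move at their own pace and stop on an object; the grip force is fixed at half the most. Time passes only in rows, so rows that do not move let the fingers close, or fill a call up. It gives the time, the measured TCP pose, the force, the opening and the grip force at its end, in the units of the state.
- get_obs(): the state, without advancing time (a new reading comes with each control period).
- capture(name): name is "side" or "top"; returns the picture (420x560x3 uint8, red, green, blue); there is no depth.
- get_calibration(name): a dict with "mtx" (3x3 intrinsics, pixels), "position" and "attitude" of the camera in the world. Camera axes: x right, y down, z forward; pixel columns grow to the right and rows downward; lengths in mm; the calibration is good to about 2 mm. A picture is of the moment at which its call begins. get_calibration takes no time and is no camera call.
- close_job(): hands the job in; it is judged then, once.
The state is a dict: "time": time; "joint_positions": joint angles; "dq": joint speeds; "tau": joint torques, N m; "tool_pos": TCP position; "tcp_rot": TCP orientation; "contact_force": force on the tool from outside, world axes, zero at the start; "moment": the same for the moment, N m; "grip_width": finger opening in mm; "finger_force": force on a finger pad.
Only numpy, scipy, OpenCV 4.12 (cv2) and the standard library are available. Lean on these libraries where they do the work, as an engineer would, in place of code of your own. Each camera call takes 0.05 s, during which the arm holds its last target. There are 200 camera calls.

## Task

The next vial has to come under the filling spout. With closed fingertips press the black plunger on the turntable's arm all the way in, keep it in while you push the arm's upright tab clockwise (seen from above) out of its notch, and turn the table to the very next notch, no further, so that the plunger springs out and locks there. Pinch and lift nothing, do not touch the vials, and leave the things beside the carousel where they are.

Things in the scene. Friction and masses are not known exactly. Their poses are not given: they have to be found in the camera images.
- indexer: Fixed vial carousel; origin on the table top, on the turntable's vertical axis; +x points to the spout's post (12 mm thick, 119 mm out, 147 mm high). Steel index ring 220 mm across, top 34 mm high, a 13 mm notch in its edge every 45 degrees. Above it the turntable, 164 mm across, with white vial cups 55 mm from the axis. Its index arm starts at 202.5 degrees from +x (anticlockwise), robot side.
- turntable (a joint): Angle of the turntable (rad): 0 at the start, locked in its first notch; grows clockwise seen from above; next notch at 0.785. It turns with light friction (1 N at the tab, about 2 N while the released plunger drags under the ring) and stays where it is left. In a notch it has about 0.015 rad of play either way.
- plunger (a joint): How far the spring plunger on the arm is pressed down (m): 0 out, 0.013 at its stop; 2.5 N to start, 5.5 N fully in. Above 0.010 its locking dog is below the index ring and the table is free. Let go between notches it stays at about 0.010, sliding under the ring, and springs out when a notch arrives; let go within 0.03 rad of a notch it centres the table.
- plunger_top (a point): Centre of the upper face of the plunger's round black head, 32 mm in diameter, 90 mm above the table surface when out, 124 mm from the turntable's axis; it moves with the plunger. Frame: x radially outward, y counter-clockwise, z up. The head stands free above a barrel 66 mm high.
- tab_face (a point): Point at 110 mm height on the middle of the face to push, on the arm's upright aluminium tab (28 mm wide radially, 6 mm thick, top 128 mm high). The face looks at the plunger and stands 30 mm from the plunger's centre on its clockwise side; it turns with the table. Frame: x radially outward, y towards the plunger, z up. A finger on the head, moved clockwise, meets it.
- spout (a point): Lower end of the steel filling spout, 117 mm high, 55 mm from the turntable's axis on the side away from the robot; its tube runs out at 139 mm height to the post.
- vial_now: Sample vial, 23 mm in diameter, 55 mm tall, with a pale cap, loose in the cup under the spout at the start; origin at its underside. It stands with its top 99 mm above the table surface. Not to be touched.
- vial_next: Sample vial, 23 mm in diameter, 55 mm tall, with a black cap, loose in the cup next to the spout, counter-clockwise of it: the vial to bring under the spout; origin at its underside. Not to be touched.
- vial_after: Sample vial, 26 mm in diameter, 67 mm tall, with a red cap, loose in the second cup counter-clockwise of the spout; its top 111 mm high; origin at its underside. Not to be touched.
- vial_done: Sample vial, 23 mm in diameter, 55 mm tall, with a black cap, loose in the first cup clockwise of the spout; origin at its underside. Not to be touched.
- salve_tin: Round aluminium tin, 59 mm in diameter, 28 mm high, standing left of the carousel; origin at its underside. Leave it.
- tape_roll: Roll of blue masking tape, 106 mm in diameter, 36 mm high, lying left of the carousel; origin at its underside. Leave it.
- rubber_bung: Red-brown rubber bung, 31 mm in diameter, 26 mm high, left of the carousel; origin at its underside. Leave it.

How it is judged (in metres and radians):
On the way, in this order (a step that is already met when the one before it is completed fails the run):
1. the plunger is pressed in by the fingers while the table still stands at its first notch (value of joint plunger above 0.0095 m and value of joint turntable below 0.08 rad and contact force between the fingers and plunger above 1 N), for 0.05 s.
2. the table is turned clockwise, out of the first notch (value of joint turntable between 0.2 and 0.7 rad), for 0.02 s.
At the end, for the whole second after the job is handed in: The turntable rests one notch (45 degrees, within 0.025 rad) clockwise of its start, the plunger is out (under 2 mm in), the next vial is within 8 mm of the spout's axis, all vials stand seated and upright (0.15 rad) in their cups, and tin, tape and bung are within 20 mm of their starts (value of joint turntable between 0.7604 and 0.8104 rad and value of joint plunger below 0.002 m and velocity of joint turntable between -0.02 and 0.02 rad/s and horizontal distance between vial_next and spout below 0.008 m and angle between each of vial_done, vial_now, vial_next, vial_after's own z axis and vertical below 0.15 rad and height (world z) of each of vial_done, vial_now, vial_next, vial_after below 0.05 m and distance of each of salve_tin, tape_roll, rubber_bung from where it was at the start of the episode below 0.02 m); the robot touches nothing.
It fails at once if the plunger's head or the tab is gripped between the fingers instead of pressed or pushed ((horizontal distance between the grasp point and plunger_top below 0.02 m and z of the grasp point in the frame of plunger_top between -0.04 and 0.008 m) or (y of the grasp point in the frame of tab_face between -0.01 and 0.002 m and x of the grasp point in the frame of tab_face between -0.025 and 0.025 m and z of the grasp point in the frame of tab_face below 0.018 m)).
It fails at once if the table is turned past the next notch or the wrong way (more than 0.1 rad) (value of joint turntable above 0.8854 rad or value of joint turntable below -0.1 rad).
It fails at once if a vial is touched (over 1 N) (contact force between any of the fingers, the arm and vial_done above 1 N or contact force between any of the fingers, the arm and vial_now above 1 N or contact force between any of the fingers, the arm and vial_next above 1 N or contact force between any of the fingers, the arm and vial_after above 1 N).
It fails at once if a vial is lifted or tipped (height (world z) of any of vial_done, vial_now, vial_next, vial_after above 0.056 m or angle between any of vial_done, vial_now, vial_next, vial_after's own z axis and vertical above 0.35 rad).
It fails at once if the tin, tape or bung is lifted or shifted by more than 20 mm (distance of any of salve_tin, tape_roll, rubber_bung from where it was at the start of the episode above 0.02 m).
It also fails if it takes over 45 s, if anything falls off the work surface, if the arm or the gripper's body presses on something with over 40 N, if the wrist force passes 120 N, or if a joint passes its speed limit or range.

## Working session

There is one attempt and no reset: what is moved stays moved. The work goes in short steps, Python scripts to look and compute and a tool call to move; the robot and the scene stay as the last step left them, time stands still between calls to the robot, and variables do not carry over. Pictures are saved under pics/ and viewed, at most 10 in all, crops included, and the job is handed in when it is done.

Besides the shell and the picture viewer there is one more tool, called after "Call:" as a command line: name --pt "numbers of a row" for each row, then --argument value for the rest. arm_command: Moves the arm, as the interface text tells. Its arguments: {"type":"object","properties":{"gripper":{"type":"array"},"dp":{"type":"array"},"twist":{"type":"array"}},"required":["gripper","dp","twist"]}

```bash
mkdir -p pics
python3 - <<'E'
from plant import *
import cv2
for n in("top","side"):
    cv2.imwrite(f"pics/{n}0.png",capture(n)[:,:,::-1]); print(n,get_calibration(n))
print(get_obs())
E
```

```text
top {'mtx': array([[461.75695341,   0.        , 280.69801013],
       [  0.        , 461.75695341, 214.53570716],
       [  0.        ,   0.        ,   1.        ]]), 'position': array([ 340.06342798,   94.69013072, 1232.70379884]), 'attitude': array([-2.96443823,  0.00624659, -1.54416117])}
side {'mtx': array([[425.50687608,   0.        , 272.46515034],
       [  0.        , 425.50687608, 211.86788779],
       [  0.        ,   0.        ,   1.        ]]), 'position': array([ 610.79045184, -320.95135595,  838.58194744]), 'attitude': array([-2.60166194, -0.01616966,  0.24405159])}
{'time': 0.1, 'joint_positions': array([ 1.06799849e+00,  3.42671239e-01,  1.52489088e+00, -1.13699718e-05,
        1.27542047e+00, -1.46004088e-01]), 'dq': array([ 0.00077186, -0.0005685 , -0.00300735, -0.00036465,  0.00053301,
       -0.00022606]), 'tau': array([ 2.27566947e-03, -4.32002735e+01, -2.44695640e+01,  7.19273603e-02,
        5.26035635e-02, -1.53319439e-05]), 'tool_pos': array([183.17868327, 491.62679357, 226.11570986]), 'tcp_rot': array([-3.14021593e+00, -1.91458549e-04,  2.78480209e+00]), 'contact_force': array([-1.13397983,  1.12845236,  1.16689819]), 'moment': array([-0.00127761,  0.01516565,  0.01960666]), 'finger_force': 0.0, 'grip_width': 91.80986062349838}
```

View pics/top0.png

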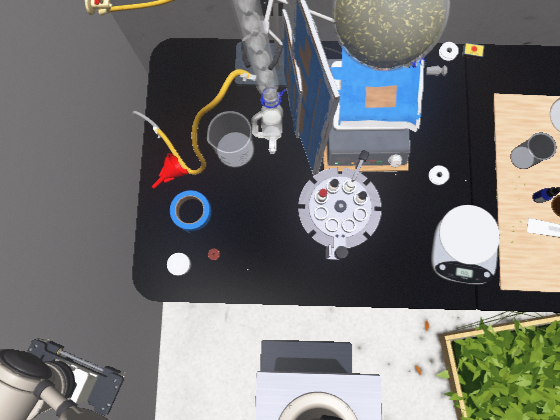

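View pics/side0.png

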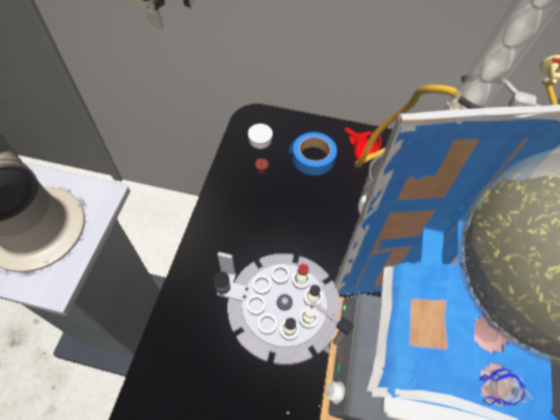

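The top view shows the carousel hub near (340,206), the plunger near (342,253) and the tab near (331,253). In the side view the plunger is near (222,283) and the tab near (226,262). I'll enlarge both to measure them.

Run:
```python
import cv2,numpy as np
a=cv2.imread("pics/top0.png")[150:280,280:400]; b=cv2.imread("pics/side0.png")[230:370,195:365]
a=cv2.resize(a,None,fx=4,fy=4,interpolation=cv2.INTER_CUBIC); b=cv2.resize(b,None,fx=4*130/140*.69,fy=4*130/140,interpolation=cv2.INTER_CUBIC) if 0 else cv2.resize(b[:, :130],None,fx=4,fy=4,interpolation=cv2.INTER_CUBIC)
a=cv2.convertScaleAbs(a,alpha=1.3,beta=30)[:520,:400];b=cv2.convertScaleAbs(b,alpha=1.3,beta=30)[:520,:400]
cv2.imwrite("pics/z0.png",np.hstack([a,b]))
```

```text
(no output)
```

View pics/z0.png

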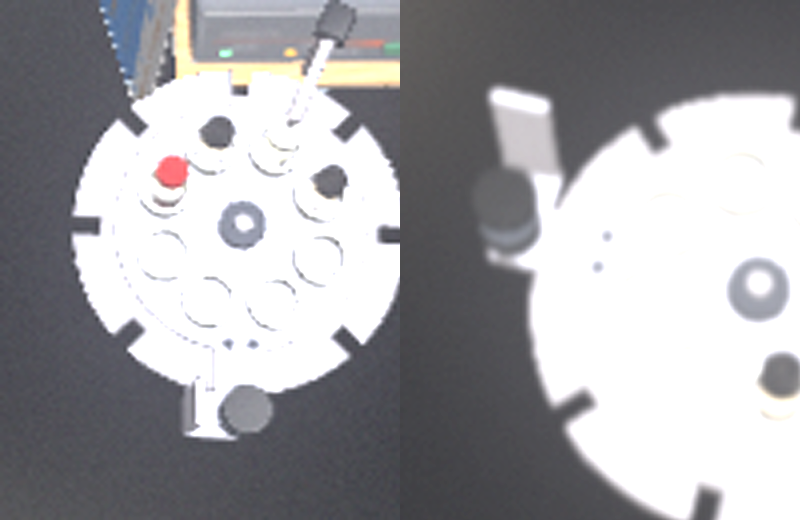

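In the enlarged views the plunger head centre is at top px ≈ (341.4,251.9) and side px ≈ (221.2,278.3). The tab is to its left in the top view (+y, the clockwise side). Next I'll fit the ring and triangulate.

```bash
cat > h.py <<'E'
from plant import *
import cv2,numpy as np
from scipy.spatial.transform import Rotation as R
from scipy.optimize import least_squares
def ray(n,uv):
    c=get_calibration(n); d=np.linalg.solve(c["mtx"],np.c_[np.atleast_2d(uv),np.ones(len(np.atleast_2d(uv)))].T).T
    return c["position"],R.from_euler("xyz",c["attitude"]).apply(d)
def onz(n,uv,z):
    p,d=ray(n,uv); return p+d*((z-p[2])/d[:,2])[:,None]
def tri(u,v):
    p,d=ray("top",u);q,e=ray("side",v);d=d[0];e=e[0]
    t=np.linalg.lstsq(np.c_[d,-e],q-p,rcond=None)[0]
    a=p+d*t[0];b=q+e*t[1];return (a+b)/2,np.linalg.norm(a-b)
E
python3 - <<'E'
from h import *
print("plunger tri",tri((341.4,251.9),(221.2,278.3)))
print(onz("top",(341.4,251.9),90),onz("side",(221.2,278.3),90))
for n,c,x in (("top",(340,206),(298,383,168,250)),("side",(286,302),(225,345,250,366))):
    im=cv2.imread(f"pics/{n}0.png"); g=im.min(2); 
    m=((g>85)).astype(np.uint8); k=np.zeros_like(m);k[x[2]:x[3],x[0]:x[1]]=1
    cs,_=cv2.findContours(m*k,cv2.RETR_EXTERNAL,cv2.CHAIN_APPROX_NONE)
    P=max(cs,key=cv2.contourArea)[:,0]; X=onz(n,P,34)[:,:2]
    f=least_squares(lambda q:np.hypot(*(X-q[:2]).T)-110,onz(n,c,34)[0,:2],loss="cauchy",f_scale=2)
    print(n,f.x,np.median(np.abs(f.fun)),onz(n,c,34)[0])
# post / spout notches: dark notch centres in top zoom
z=np.array([(86,225),(130,335),(348,342),(390,235),(349,125),(132,125),(239,85)])/4+[280,150]
W=onz("top",z,34)[:,:2]
f=least_squares(lambda q:np.hypot(*(W-q[:2]).T)-q[2],[500,0,105]);print(f.x,f.fun)
print(np.degrees(np.arctan2(*(W-f.x[:2]).T[::-1])))
E
```

```text
plunger tri (array([455.00500325, -45.88074204,  85.38470705]), np.float64(0.6631777528587915))
[[454.26232887 -45.49003224  90.        ]] [[456.23734285 -47.38874951  90.        ]]
top [579.08718803 -46.88045002] 2.4042370950890017 [581.31597131 -48.23826091  34.        ]
side [579.34588192 -48.78446477] 7.327003186896022 [582.23176883 -42.76263398  34.        ]
[576.7347648  -48.01326657 100.90529534] [ 0.59532813 -0.05275224  0.37399713 -1.77210975  2.58418054 -0.34001187
 -1.38863194]
[  89.25310661  134.96703212 -135.48067843  -90.1778563   -44.54195704
   45.77916354    0.47576449]
```

Call:
arm_command --gripper '[0,0,0,0,0]' --pt "-0.8 -1 0" --pt "-0.8 -1 0" --pt "-0.8 -1 0" --pt "-0.8 -1 0" --pt "-0.8 -1 0" --twist '[-0.82,-0.82,-0.82,-0.82,-0.82]'

```text
time: 0.72
tool_pos: [254.3, 348.3, 226.5]
tcp_rot: [-3.141, -0.0, -3.138]
contact_force: [0.1, -0.3, -0.1]
grip_width: 46.3
finger_force: 0.0
```

Call:
arm_command --gripper '[0,0,0,0,0]' --pt "-0.54 -1 0" --pt "-0.54 -1 0" --pt "-0.54 -1 0" --pt "-0.54 -1 0" --pt "-0.54 -1 0" --twist '[0,0,0,0,0]'

```text
time: 1.35
tool_pos: [322.0, 223.5, 226.5]
tcp_rot: [-3.142, -0.0, -3.141]
contact_force: [0.3, 0.6, -0.5]
grip_width: 1.2
finger_force: 0.0
```

Call:
arm_command --gripper '[0,0,0,0,0]' --pt "-0.54 -1 0" --pt "-0.54 -1 0" --pt "-0.54 -1 0" --pt "-0.54 -1 0" --pt "-0.54 -1 0" --twist '[0,0,0,0,0]'

```text
time: 1.98
tool_pos: [389.6, 98.6, 226.5]
tcp_rot: [3.142, -0.0, -3.141]
contact_force: [-0.1, -0.0, 0.3]
grip_width: 0.4
finger_force: 0.0
```

Call:
arm_command --gripper '[0,0,0,0,0]' --pt "-0.53 -1 0.6" --pt "-0.53 -1 0.6" --pt "-0.53 -1 0.6" --pt "-0.53 -1 0.6" --pt "-0.53 -1 0.6" --twist '[0,0,0,0,0]'

```text
time: 2.6
tool_pos: [456.0, -26.3, 151.0]
tcp_rot: [3.141, -0.0, -3.141]
contact_force: [0.2, 0.5, 0.4]
grip_width: 0.4
finger_force: 0.0
```

Call:
arm_command --gripper '[0,0,0,0,0]' --pt "0.02 -0.8 0" --pt "0.02 0 0.5" --pt "0 0 0.6" --pt "0 0 0.7" --pt "0 0 0" --twist '[0,0,0,0,0]'

```text
time: 3.22
tool_pos: [453.6, -44.4, 105.3]
tcp_rot: [3.14, -0.003, -3.14]
contact_force: [0.1, 0.2, 0.1]
grip_width: 0.9
finger_force: 0.0
```

Run:
```python
from h import *
o=[]
for n,x in (("top",(280,380,170,290)),("side",(185,285,230,350))):
    i=capture(n)[:,:,::-1]; cv2.imwrite(f"pics/{n}1.png",i)
    o.append(cv2.convertScaleAbs(cv2.resize(i[x[2]:x[3],x[0]:x[1]],(400,480),interpolation=cv2.INTER_CUBIC),alpha=1.3,beta=30))
cv2.imwrite("pics/z1.png",np.hstack(o)); print(get_obs()["tool_pos"])
```

```text
[454.77042907 -44.93050924 106.7427679 ]
```

View pics/z1.png

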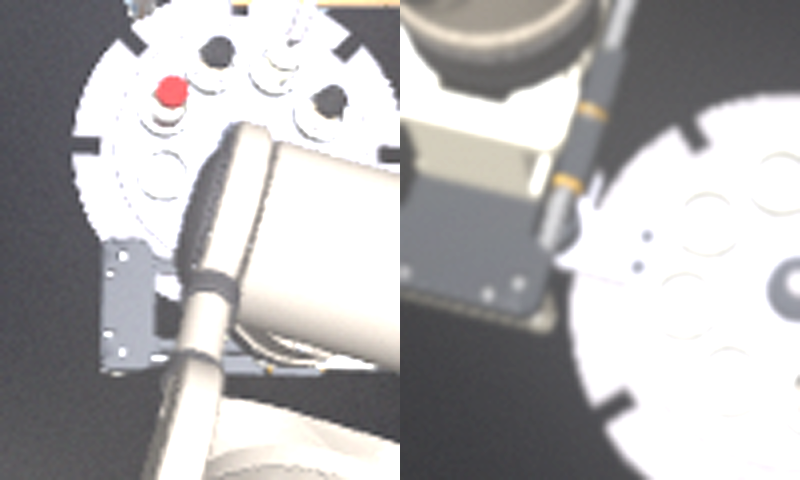

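The cameras are blocked by the arm, but nothing has been touched. I'll press in small steps and use the force reading.

Call:
arm_command --gripper '[0,0,0,0,0]' --pt "0 0 0.4" --pt "0 0 0.3" --pt "0 0 0.2" --pt "0 0 0.1" --pt "0 0 0" --twist '[0,0,0,0,0]'

```text
time: 3.95
tool_pos: [455.0, -45.5, 81.8]
tcp_rot: [3.142, 0.0, -3.141]
contact_force: [0.1, -0.7, 4.1]
grip_width: 0.3
finger_force: 2.0
```

Call:
arm_command --gripper '[0,0,0,0,0]' --pt "0 0 0.1" --pt "0 0 0.1" --pt "0 0 0.03" --pt "0 0 0" --pt "0 0 0" --twist '[0,0,0,0,0]'

```text
time: 4.58
tool_pos: [455.2, -45.7, 77.0]
tcp_rot: [-3.141, 0.001, -3.14]
contact_force: [-4.4, 0.8, 16.4]
grip_width: 0.2
finger_force: 8.0
```

At its stop, with 16 N. I'll ease off slightly and creep sideways towards the tab.

Call:
arm_command --gripper '[0,0,0,0,0]' --pt "0 0 -0.03" --pt "0 0.12 0" --pt "0 0.12 0" --pt "0 0.12 0" --pt "0 0 0" --twist '[0,0,0,0,0]'

```text
time: 5.2
tool_pos: [455.5, -36.6, 77.2]
tcp_rot: [-3.141, 0.002, -3.14]
contact_force: [-0.4, 0.5, 8.6]
grip_width: 0.8
finger_force: 3.9
```

Call:
arm_command --gripper '[0,0,0,0,0]' --pt "0 0.1 0" --pt "-0.024 0.216 0" --pt "-0.024 0.216 0" --pt "-0.024 0.216 0" --pt "0 0 0" --twist '[0,0.5,0.5,0.5,0]'

```text
time: 5.82
tool_pos: [458.5, -17.9, 77.2]
tcp_rot: [-3.141, 0.003, 3.011]
contact_force: [1.1, 0.1, 6.0]
grip_width: 0.1
finger_force: 3.3
```

Run:
```python
from h import *
o=[]
for n,x in (("top",(280,380,170,290)),("side",(185,285,230,350))):
    i=capture(n)[:,:,::-1]; cv2.imwrite(f"pics/{n}2.png",i)
    o.append(cv2.convertScaleAbs(cv2.resize(i[x[2]:x[3],x[0]:x[1]],(400,480),interpolation=cv2.INTER_CUBIC),alpha=1.3,beta=0))
cv2.imwrite("pics/z2.png",np.hstack(o)); s=get_obs();print(s["tool_pos"],s["contact_force"],s["tcp_rot"])
# red cap angle about the centre
c=np.array([578.5,-47.3])
for k in(0,1,2):
    h=cv2.cvtColor(cv2.imread(f"pics/top{k}.png"),cv2.COLOR_BGR2HSV)[170:240,300:380]
    m=(((h[...,0]<8)|(h[...,0]>172))&(h[...,1]>130)&(h[...,2]>80)).astype(np.uint8)
    mo=cv2.moments(m,True); 
    if mo["m00"]: 
        p=onz("top",(mo["m10"]/mo["m00"]+300,mo["m01"]/mo["m00"]+170),108)[0]
        print(k,mo["m00"],p,np.arctan2(*(p[:2]-c)[::-1]),np.hypot(*(p[:2]-c)))
```

```text
[458.46505355 -18.04128366  77.22693714] [ 1.36708962 -0.33592044  6.646628  ] [-3.14146870e+00  2.78582661e-03  3.01172128e+00]
0 45.0 [599.74664785   3.6897688  108.        ] 1.1759899864096908 55.23926653619948
1 45.0 [599.74664785   3.6897688  108.        ] 1.1759899864096908 55.23926653619948
2 43.0 [611.03355569  -2.08542157 108.        ] 0.9470783607020523 55.702696059088716
```

View pics/z2.png

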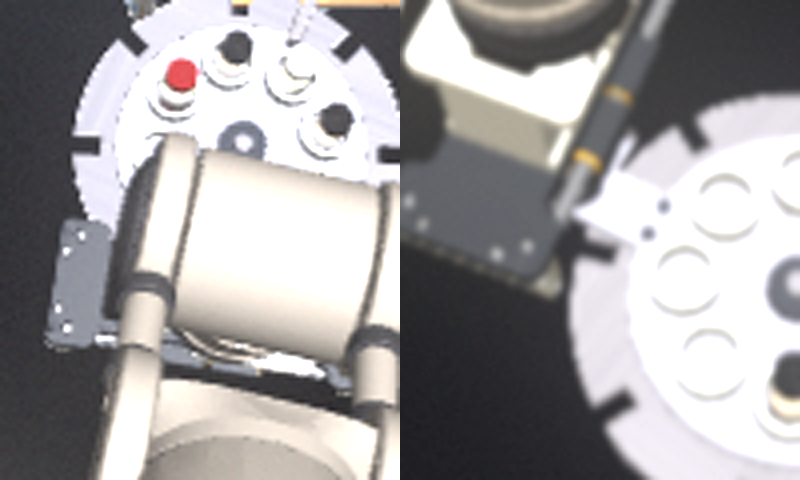

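The red cap shows the table at 0.229 rad, carried along by friction, so step 2 is met. I'll continue to about 0.62 rad.

Call:
arm_command --gripper '[0,0,0,0,0]' --pt "-0.024 0.216 0" --pt "-0.024 0.216 0" --pt "-0.024 0.216 0" --pt "-0.024 0.216 0" --pt "-0.024 0.216 0" --twist '[0.5,0.5,0.5,0.5,0.5]'

```text
time: 6.55
tool_pos: [467.5, 7.4, 77.2]
tcp_rot: [3.141, 0.003, 2.792]
contact_force: [1.3, -2.3, 5.5]
grip_width: 0.6
finger_force: 2.6
```

Call:
arm_command --gripper '[0,0,0,0,0]' --pt "-0.024 0.216 0" --pt "-0.024 0.216 0" --pt "-0.024 0.216 0" --pt "-0.02 0.1 0" --pt "0 0 0" --twist '[0.5,0.5,0.5,0.5,0]'

```text
time: 7.18
tool_pos: [477.1, 23.8, 77.3]
tcp_rot: [3.14, 0.003, 2.619]
contact_force: [2.7, -1.2, 5.5]
grip_width: 0.6
finger_force: 2.6
```

```bash
cat >> h.py <<'E'
def table(k):
    i=capture("top")[:,:,::-1]; cv2.imwrite(f"pics/top{k}.png",i); c=np.array([578.5,-47.3])
    h=cv2.cvtColor(i,cv2.COLOR_BGR2HSV)[170:240,300:380]
    mo=cv2.moments((((h[...,0]<8)|(h[...,0]>172))&(h[...,1]>130)&(h[...,2]>80)).astype(np.uint8),True)
    p=onz("top",(mo["m10"]/mo["m00"]+300,mo["m01"]/mo["m00"]+170),108)[0]
    s=get_obs(); t=s["tool_pos"]
    print("table",1.176-np.arctan2(*(p[:2]-c)[::-1]),mo["m00"],"tcp ang",np.arctan2(t[1]-c[1],c[0]-t[0])+0-.013,"r",np.hypot(*(t[:2]-c)),"z",t[2],"yaw turned",(np.pi-s["tcp_rot"][2])%6.283,s["contact_force"])
E
python3 -c "
from h import *;table(3)"
```

```text
table 0.5971043016883308 40.0 tcp ang 0.5979309259941877 r 123.84880044875598 z 77.24505270317371 yaw turned 0.5226185795599312 [ 3.01364828 -1.09216692  5.05582938]
```

Table at 0.597 rad with the finger on the head. I'll lift clear so the plunger slides under the ring, align the fingers and move up to the tab.

Call:
arm_command --gripper '[0,0,0,0,0]' --pt "0 0 -0.5" --pt "0 0 -0.44" --pt "0 0.12 0" --pt "0 0.12 0" --pt "0 0.12 0" --twist '[0,0,0.4,0.4,0]'

```text
time: 7.85
tool_pos: [480.1, 31.8, 100.6]
tcp_rot: [3.142, -0.0, 2.549]
contact_force: [-0.3, -0.9, 0.3]
grip_width: 0.5
finger_force: 0.0
```

```bash
python3 -c "
from h import *;table(4)"
```

```text
table 0.5891142119612051 42.0 tcp ang 0.6669206702365765 r 126.19760757431928 z 100.52530446023941 yaw turned 0.5916084680341211 [-0.2536952   0.69947646  0.32129605]
```

Call:
arm_command --gripper '[0,0,0,0,0]' --pt "-0.02 0.11 0" --pt "-0.02 0.11 0" --pt "-0.02 0.11 0" --pt "-0.02 0.11 0" --pt "-0.02 0.11 0" --twist '[0.2,0.2,0.2,0.2,0.2]'

```text
time: 8.52
tool_pos: [490.2, 41.5, 100.1]
tcp_rot: [-3.141, -0.001, 2.461]
contact_force: [-3.2, -1.1, -0.6]
grip_width: 0.2
finger_force: 1.1
```

```bash
python3 -c "
from h import *;table(5)"
```

```text
table 0.6917950545698779 43.0 tcp ang 0.7790203732342991 r 125.06027538716071 z 100.10984856817112 yaw turned 0.6814305614147029 [-1.17095709 -0.38275388 -0.44665311]
```

Call:
arm_command --gripper '[0,0,0,0,0]' --pt "-0.015 0.11 0" --pt "-0.015 0.1 0" --pt "-0.01 0.08 0" --pt "-0.005 0.05 0" --pt "-0.005 0.04 0" --twist '[0.25,0.25,0.2,0.1,0.1]'

```text
time: 9.2
tool_pos: [498.0, 47.8, 100.4]
tcp_rot: [3.141, 0.001, 2.383]
contact_force: [0.7, -0.1, -1.2]
grip_width: 0.2
finger_force: 0.0
```

```bash
python3 -c "
from h import *;table(6)"
```

```text
table 0.7794783586600222 42.0 tcp ang 0.8558856155643179 r 124.64166268311942 z 100.40074024395086 yaw turned 0.7590501445635791 [0.58236122 0.19457541 0.29406693]
```

The table is at about 0.779 rad and has jumped ahead of the finger, which suggests the plunger sprang out. I'll back off, rise and look.

Call:
arm_command --gripper '[0,0,0,0,0]' --pt "0 -0.25 0" --pt "0 0 -0.6" --pt "0 0 -1" --pt "0 0 -1" --pt "0 0 -1" --twist '[0,0,0,0,0]'

```text
time: 9.88
tool_pos: [492.8, 42.9, 191.0]
tcp_rot: [3.142, -0.0, 2.383]
contact_force: [-0.2, 0.1, -0.2]
grip_width: 0.2
finger_force: 0.0
```

Call:
arm_command --gripper '[0,0,0,0,0]' --pt "0 1 -0.4" --pt "0 1 0" --pt "0 1 0" --pt "0 1 0" --pt "0 1 0" --twist '[0,0,0,0,0]'

```text
time: 10.5
tool_pos: [579.4, 134.2, 200.1]
tcp_rot: [-3.141, -0.0, 2.383]
contact_force: [0.1, 0.2, 0.2]
grip_width: 0.1
finger_force: 0.0
```

Call:
arm_command --gripper '[0,0,0,0,0]' --pt "1 1 0" --pt "1 1 0" --pt "1 1 0" --pt "1 1 0" --pt "1 1 0" --twist '[0,0,0,0,0]'

```text
time: 11.12
tool_pos: [574.2, 311.3, 200.1]
tcp_rot: [-3.141, -0.0, 2.383]
contact_force: [0.3, -0.8, 0.5]
grip_width: 0.4
finger_force: 0.0
```

Run:
```python
from h import *
table(7); i=cv2.imread("pics/top7.png"); s=capture("side")[:,:,::-1]
f=lambda a:cv2.convertScaleAbs(cv2.resize(a,(400,480),interpolation=cv2.INTER_CUBIC),alpha=1.3,beta=15)
cv2.imwrite("pics/side7.png",s);cv2.imwrite("pics/z7.png",np.hstack([f(i[160:280,280:380]),f(s[220:340,205:305])]))
```

```text
table 0.7753591522242821 44.0 tcp ang 1.5433038082748294 r 362.98684307898293 z 199.89185423824316 yaw turned 0.7555982979086489 [-2.52236302  1.25719273 -0.66985057]
```

View pics/z7.png

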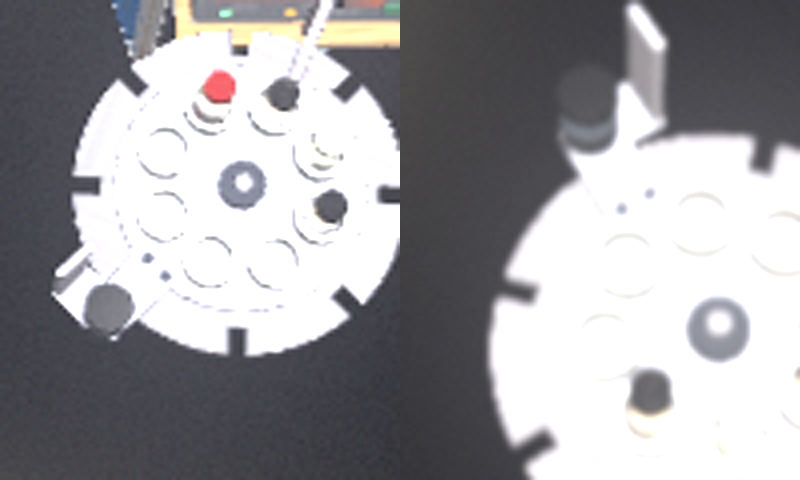

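The black-capped vial is now at the spout and the arm has gone one notch round. I'll check that the plunger is out by triangulating the head: top (307.3,237), side (251.7,243.7).

Run:
```python
from h import *
p,e=tri((307.3,237),(251.7,243.7));print(p,e,"start gave z 85.4")
print(np.hypot(p[0]-578.5,p[1]+47.3), np.arctan2(p[1]+47.3,578.5-p[0])-.011)
```

```text
[490.66542848  39.46157761  83.17752698] 1.216661928979489 start gave z 85.4
123.46045238906719 0.7682526647219395
```

The head height and the visible stem band match the start, so the plunger is out and locked. Handing in.

```bash
python3 -c "
from plant import *
print(close_job())"
```

```text
the job is handed in; nothing more can be done
None
```

The job is handed in, with no verdict returned: the table measures about 0.775 rad (target 0.785), the head height points to the plunger being out and locked, the next vial is under the spout by eye, and I saw no contact with the vials or the things beside the carousel.

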